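Go-gauge check of a dough sheeter's roller gap

ROBOT

A 7-joint arm with a two-finger parallel gripper is mounted at the origin on the work surface. World frame = base frame: x ahead of the robot, y to its left, z up, the work surface at z = 0. Lengths are in mm, angles in degrees, forces in N, time in s.
With the tool pointing down it reaches from about 400 to 850 mm from the base axis. Payload 4.4 kg.
Tool frame: the origin (TCP) lies on the centre line of the jaws, within the pads' length; the fingertips stand env.finger_overhang ahead of it and the grasp point (between the pads) lies 6 mm ahead of it (env.finger_overhang is the distance from the TCP to the fingertips, in mm); z points along the fingers, y is the line along which they close (so a half turn about z gives the same grasp; the last joint's range is limited). The gripper opens to 94 mm and grips with 3 to 60 N. Pads are 16 mm wide; open, the fingers measure 119 mm over their backs; the gripper's body (75 mm by 177 mm) begins 78 mm behind the grasp point.
Start: joints at [-67.082, 36.005, 2.206, 86.941, -1.547, 57.084, -1.146], TCP at [291.919, 580.777, 208.678] pointing down, gripper open.
Joint ranges: [-175.42, 175.42], [-21.48, 121.26], [-71.46, 75.88], [10.55, 141.38], [-63.04, 243.04], [13.31, 113.54], [-168.57, 168.57]. Speed limits (degrees/s): [147.25, 147.25, 180, 180, 180, 180, 180].

INTERFACE

Orientations are given as [roll, pitch, yaw] about the fixed x, y, z axes, in that order (R = Rz(yaw) Ry(pitch) Rx(roll)).
In Python, from cell import env gives the robot as it stands.
- The arm moves only by the tool carry_out, never from a script. Its argument "commands" is a list of rows, each an object with "delta_rot": the turn, a rotation vector about the tool's x, y, z in degrees, a list of three; "xyz": the shift along the tool's x, y, z in m, a list of three; "claw": the closure, from -1 (fully open) to 1 (shut). In form: [{"delta_rot": [wx, wy, wz], "xyz": [x, y, z], "claw": claw}, ...]. A call has 1 to 8 rows; each row shifts and turns the commanded pose from where the row before left it, along the tool's axes as they then stand; what a row does not reach is not made up. A row lasts 1/8 s, in which the tool goes at most 62.5 mm and 10.7 degrees, less where a joint would pass 70% of its speed; a pose out of reach is approached as far as the arm can. A call is refused whole if a number of a shift passes 0.0625 or a number of a turn 10.7, either way. A call with a gripper value outside its range is refused whole. The fingers move at their own pace and stop on an object; "grip_force" is the grip in N (left out, the last holds). Time passes only in rows, so rows that do not move let the fingers close. It gives the time, the measured TCP pose, the force, the opening and the grip force at its end, in the units of the state.
- env.state(): the state, without advancing time (a new reading comes with each control period).
- env.snapshot(name): name is "side" or "top"; returns the picture (420x560x3 uint8, red, green, blue); there is no depth.
- env.camera_model(name): a dict with "camera_matrix" (3x3 intrinsics, pixels), "R" (3x3) and "t" (3): a world point X has camera coordinates R X + t. Camera axes: x right, y down, z forward; pixel columns grow to the right and rows downward; lengths in mm; the calibration is good to about 2 mm. A picture is of the moment at which its call begins. camera_model takes no time and is no camera call.
- env.hand_in(): hands the job in; it is judged then, once.
The state is a dict: "t": time; "q": joint angles; "qd": joint speeds; "joint_efforts": joint torques, N m; "ee_pos": TCP position; "orientation": TCP orientation; "wrist_force": force on the tool from outside, world axes, zero at the start; "ft_torque": the same for the moment, N m; "gripper_width": finger opening in mm; "gripper_force": force on a finger pad.
Only numpy, scipy, OpenCV 4.12 (cv2) and the standard library are available. Lean on these libraries where they do the work, as an engineer would, in place of code of your own. Each camera call takes 0.05 s, during which the arm holds its last target. There are 200 camera calls.

TASK

Check the roller gap of the dough sheeter: push the green go gauge, lying flat on the infeed tray, nose first and straight through the window in the blue guard, until the guard's front face stands over the black band on the blade (best at the middle of the band). Leave it lying there, and leave the red gauge where it is on the board.

Things in the scene. Friction and masses are not known exactly. Their poses are not given: they have to be found in the camera images.
- green_gauge: green go gauge, loose, 0.25 kg: flat steel blade 170 long, 40 wide, 6 mm thick, lying flat, with an upright green grip block on it, 60 along the blade, 20 across, 44 mm high. Origin: underside, below the grip block's centre. x: along the blade, nose at +140 mm, tail at -30 mm; z up. Black band across the blade, x = 80 to 100 mm.
- red_gauge: red no-go gauge, loose, 0.25 kg: flat steel blade 170 long, 40 wide, 12 mm thick, lying flat, with an upright red grip block on it, 60 along the blade, 20 across, 44 mm high. Origin: underside, below the grip block's centre. x: along the blade, nose at +140 mm, tail at -30 mm; z up. Black band across the blade, x = 80 to 100 mm. Too thick for the gap.
- green_gauge_band (a point): point on the green gauge's underside below the middle of the black band (gauge x = +90 mm, y = 0); axes as the gauge
- green_gauge_nose (a point): point on the green gauge's underside at the middle of the nose edge (gauge x = +140 mm, y = 0); axes as the gauge
- sheeter: fixed white bench dough sheeter, 280 wide, 190 mm high. Origin: on the table below the window. x: level, into the machine (the way the gauge goes in); y: along the roller; z: up. Flat aluminium infeed tray, top 70 mm above the table, from x = -160 mm to the guard and on beneath the roller, 210 wide, side rims 7 mm high; a blue line along its middle leads to the window.
- window (a point): point on the guard's front face at the tray's top surface, mid-window; axes as the sheeter. The blue guard is 6 thick, 45 mm high above the tray; its window, at tray level, is 60 wide (y = -30 to +30) and 14 mm high, with a white mark above its middle. Behind, the steel roller leaves a 9.5 mm gap above the bed, narrowest at x = 45 mm; closed at x = 85 mm.
- board: fixed white cutting board 240 x 250 x 8 mm on the table, on which the two gauges lie side by side; origin at the centre of its underside, x along the 240 mm side

How it is judged (in metres and radians):
At the end, for the whole second after the job is handed in: Green gauge flat (0.08 rad), straight in (0.17 rad) and still in the window at tray height (-4 to +6 mm): band middle within 11 mm of the guard's front face and 20 mm of the centre line, nose within 22 mm of it. Red gauge within 30 mm of its start (x of green_gauge_band in the frame of window between -0.011 and 0.011 m and y of green_gauge_band in the frame of window between -0.02 and 0.02 m and y of green_gauge_nose in the frame of window between -0.022 and 0.022 m and z of green_gauge_nose in the frame of window between -0.004 and 0.006 m and angle between the x axis of green_gauge and the x axis of sheeter, either way round below 0.17 rad and angle between green_gauge's own z axis and vertical below 0.08 rad and linear speed of green_gauge below 0.01 m/s and distance of red_gauge from where it was at the start of the episode below 0.03 m); the robot touches nothing.
It fails at once if the red gauge is moved by more than 30 mm (distance of red_gauge from where it was at the start of the episode above 0.03 m).
It also fails if it takes over 42 s, if anything falls off the work surface, if the arm or the gripper's body presses on something with over 40 N, if the wrist force passes 120 N, or if a joint passes its speed limit or range.

## Working session

There is one attempt and no reset: what is moved stays moved. The work goes in short steps, Python scripts to look and compute and a tool call to move; the robot and the scene stay as the last step left them, time stands still between calls to the robot, and variables do not carry over. Pictures are saved under pics/ and viewed, at most 10 in all, crops included, and the job is handed in when it is done.

Besides the shell and the picture viewer there is one more tool, called by a JSON object that holds its "fn" and its "kwargs". carry_out: Moves the arm, as the interface text tells. Its arguments: {"type":"object","properties":{"commands":{"type":"array","items":{"type":"object","properties":{"delta_rot":{"type":"array","items":{"type":"number"}},"xyz":{"type":"array","items":{"type":"number"}},"claw":{"type":"number"}}}},"grip_force":{"type":"number"}},"required":["commands"]}

```bash
mkdir -p pics; ls; python3 - <<'E'
from cell import env
import cv2
for n in("side","top"):
    im=env.snapshot(n); cv2.imwrite(f"pics/{n}0.png",im[:,:,::-1])
    print(n,env.camera_model(n))
print(env.finger_overhang,env.state())
E
```

```text
pics
side {'camera_matrix': array([[532.26857671,   0.        , 272.19327763],
       [  0.        , 532.26857671, 202.76225587],
       [  0.        ,   0.        ,   1.        ]]), 'R': array([[ 0.80279882, -0.5962423 ,  0.00302912],
       [-0.45309424, -0.61334651, -0.64692478],
       [ 0.38758182,  0.51797798, -0.7625478 ]]), 't': array([-457.75563886,  242.10881247,  930.31545806])}
top {'camera_matrix': array([[462.68375383,   0.        , 280.09331345],
       [  0.        , 462.68375383, 213.63957996],
       [  0.        ,   0.        ,   1.        ]]), 'R': array([[-0.02905185, -0.99957727, -0.00112892],
       [-0.98298593,  0.02877453, -0.18141303],
       [ 0.18136882, -0.00416067, -0.98340634]]), 't': array([-51.2912991 , 523.95197856, 739.88728693])}
25.0 {'t': 0.1, 'q': array([-67.08250513,  36.05456969,   2.20122013,  86.98869264,
        -1.54712194,  57.08449181,  -1.14741187]), 'qd': array([ 0.08541567, -0.05551198,  0.00251329, -0.17188847, -0.09159942,
       -0.05406799,  0.06032844]), 'joint_efforts': array([ 2.94476187e-03, -5.50779641e+01,  1.14732217e+00, -1.87113333e+01,
       -5.21986373e-02,  1.92586554e-02,  3.35947948e-05]), 'ee_pos': array([291.62427744, 580.24924235, 207.84362308]), 'orientation': array([-1.79901865e+02,  1.83861205e-05,  1.53312125e+02]), 'wrist_force': array([-0.04592086, -0.216816  , -0.2041832 ]), 'ft_torque': array([-0.0647449 ,  0.02232865,  0.03494566]), 'gripper_force': 0.0, 'gripper_width': 93.87065158412877}
```

View pics/side0.png

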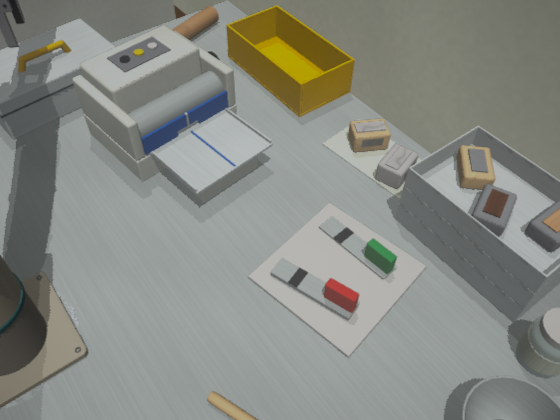

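View pics/top0.png

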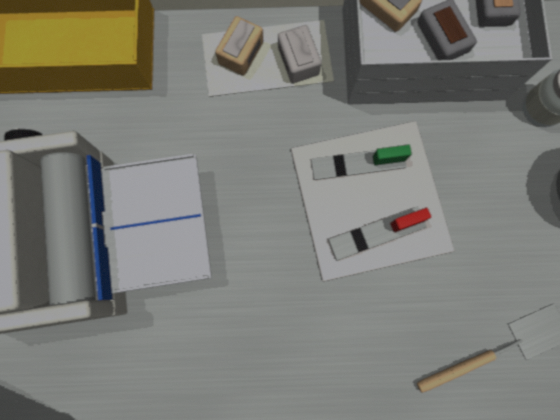

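The top view shows the green gauge at about (312–410, 145–180) with its nose to the left. The red gauge is below it, and the tray line runs from (200,215) to (110,228). I'll enlarge both regions.

```bash
python3 - <<'E'
import cv2
im=cv2.imread("pics/top0.png")
a=cv2.resize(im[130:190,300:420],None,fx=6,fy=6,interpolation=cv2.INTER_CUBIC)
b=cv2.resize(im[145:305,80:215],None,fx=3.7,fy=3.7,interpolation=cv2.INTER_CUBIC)
cv2.imwrite("pics/ca.png",a);cv2.imwrite("pics/cb.png",b)
s=cv2.imread("pics/side0.png")
cv2.imwrite("pics/cs.png",cv2.resize(s[205:285,310:410],None,fx=7,fy=7,interpolation=cv2.INTER_CUBIC))
E
```

```text
(no output)
```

View pics/ca.png

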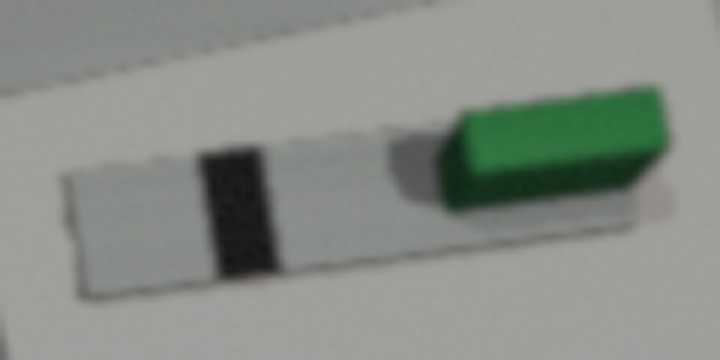

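View pics/cb.png

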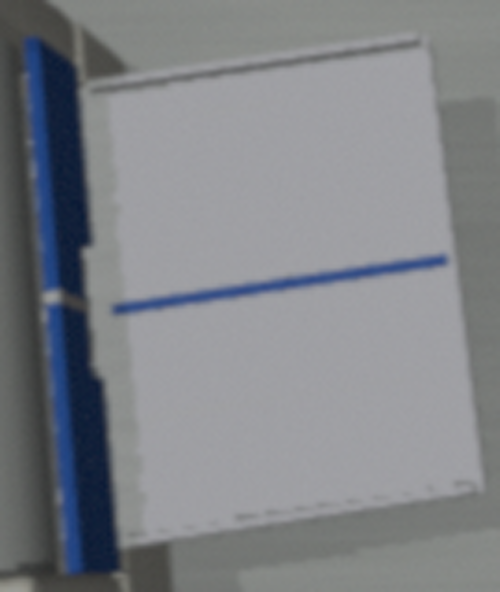

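```bash
cat > h.py <<'E'
import numpy as np
from cell import env
def w(n,uv,z):
    c=env.camera_model(n);C=-c["R"].T@c["t"]
    uv=np.atleast_2d(np.array(uv,float))
    d=(np.linalg.inv(c["camera_matrix"])@np.c_[uv,np.ones(len(uv))].T).T@c["R"]
    return C+d*((z-C[2])/d[:,2])[:,None]
def px(n,X):
    c=env.camera_model(n);p=(np.atleast_2d(X)@c["R"].T+c["t"])@c["camera_matrix"].T
    return p[:,:2]/p[:,2:]
A=lambda L:(np.array(L,float)+.5)/6-.5+[300,130]
B=lambda L:(np.array(L,float)+.5)/3.7-.5+[80,145]
E
python3 - <<'E'
from h import *
np.set_printoptions(precision=1,suppress=True)
P=w("top",A([[65,175],[85,298],[200,153],[218,277],[262,148],[278,270],[633,228]]),14)
print("blade",P)
for z in(52,58):
    G=w("top",A([[465,115],[658,88],[668,148],[478,178]]),z);print("block",z,G,G.mean(0))
    print(np.linalg.norm(G[0]-G[1]),np.linalg.norm(G[1]-G[2]))
m=(P[:2].mean(0)-P[2:6].mean(0));print("yaw",np.degrees(np.arctan2(m[1],m[0])),np.linalg.norm(m))
bot=P[6]-P[1];print("yaw edge",np.degrees(np.arctan2(bot[1],bot[0]))+180,np.linalg.norm(bot))
L=w("top",B([[445,260],[113,310]]),70);print("line",L)
d=L[1]-L[0];print(np.degrees(np.arctan2(d[1],d[0])),np.linalg.norm(d))
print("tray front rim",w("top",B([[425,40],[482,490]]),77))
print("win z70",w("top",B([[90,247],[100,378],[119,570]]),70))
print("win z84",w("top",B([[83,247],[93,378]]),84))
print("mark top",w("top",B([[84,300],[48,296]]),115))
c=env.camera_model("top");print(-c["R"].T@c["t"])
E
```

```text
blade [[ 628.2 -124.7   14. ]
 [ 589.7 -129.1   14. ]
 [ 634.  -165.9   14. ]
 [ 595.  -169.4   14. ]
 [ 635.  -184.8   14. ]
 [ 596.7 -187.5   14. ]
 [ 606.6 -295.3   14. ]]
block 52 [[ 631.2 -238.4   52. ]
 [ 637.7 -294.9   52. ]
 [ 619.5 -296.3   52. ]
 [ 612.1 -240.8   52. ]] [ 625.1 -267.6   52. ]
56.89456012479542 18.24300383907745
block 58 [[ 629.2 -237.    58. ]
 [ 635.7 -293.1   58. ]
 [ 617.7 -294.5   58. ]
 [ 610.3 -239.5   58. ]] [ 623.2 -266.    58. ]
56.45157318236976 18.10096192024381
yaw 97.06663162790029 50.36087992131082
yaw edge 95.80886396381769 166.9868998315122
line [[519.9  66.1  70. ]
 [501.6 213.7  70. ]]
97.06596158194121 148.6514556341523
tray front rim [[620.3  74.3  77. ]
 [417.1  48.7  77. ]]
win z70 [[530.5 225.   70. ]
 [471.4 218.3  70. ]
 [387.7 206.8  70. ]]
win z84 [[527.8 222.7  84. ]
 [469.8 216.1  84. ]]
mark top [[498.9 209.4 115. ]
 [501.  224.5 115. ]]
[379.4 -63.3 822.6]
```

View pics/cs.png

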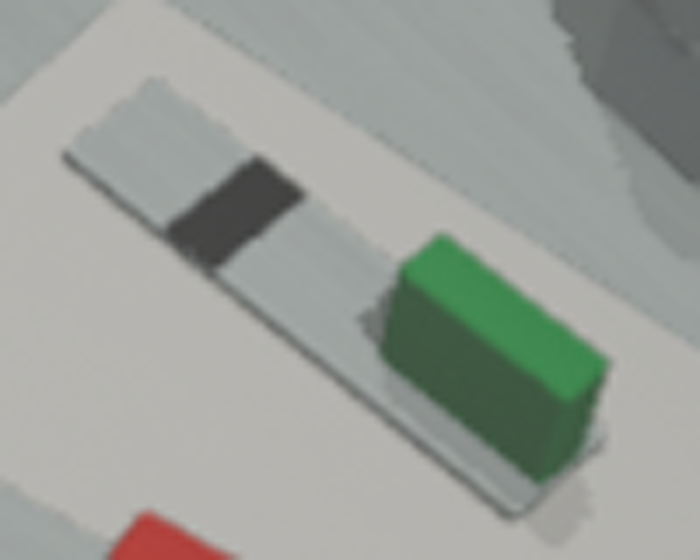

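The blade corners give the gauge origin at about (624.5,-266.5), yaw about 96.7°, with sizes that match. The window is at about (501,221.7,70) with its axis at yaw 97°, so only a translation is needed once the tool is at yaw 97. First I lift and turn.

{"fn": "carry_out", "kwargs": {"commands": [{"xyz":[0,0,-0.02],"delta_rot":[0,0,9.4],"claw":-1},{"xyz":[0,0,-0.02],"delta_rot":[0,0,9.4],"claw":-1},{"xyz":[0,0,-0.02],"delta_rot":[0,0,9.4],"claw":-1},{"xyz":[0,0,-0.02],"delta_rot":[0,0,9.4],"claw":-1},{"xyz":[0,0,-0.02],"delta_rot":[0,0,9.4],"claw":-1},{"xyz":[0,0,-0.02],"delta_rot":[0,0,9.4],"claw":-1},{"xyz":[0,0,0],"delta_rot":[0,0,0],"claw":-1}], "grip_force": 20}}

```text
t: 0.98
ee_pos: [292.3, 581.3, 329.7]
orientation: [179.9, -0.1, 97.0]
wrist_force: [0.5, 0.2, -0.0]
gripper_width: 94.2
gripper_force: 0.0
```

{"fn": "carry_out", "kwargs": {"commands": [{"xyz":[-0.055,0.014,0],"claw":-1},{"xyz":[-0.055,0.014,0],"claw":-1},{"xyz":[-0.055,0.014,0],"claw":-1},{"xyz":[-0.055,0.014,0],"claw":-1},{"xyz":[-0.055,0.014,0],"claw":-1},{"xyz":[-0.055,0.014,0],"claw":-1},{"xyz":[-0.055,0.014,0],"claw":-1},{"xyz":[-0.055,0.014,0],"claw":-1}]}}

```text
validation failed for argument at $.co...
```

{"fn": "carry_out", "kwargs": {"commands": [{"xyz":[-0.055,0.014,0],"claw":-1},{"xyz":[-0.055,0.014,0],"claw":-1},{"xyz":[-0.055,0.014,0],"claw":-1},{"xyz":[-0.055,0.014,0],"claw":-1},{"xyz":[-0.055,0.014,0],"claw":-1},{"xyz":[-0.055,0.014,0],"claw":-1},{"xyz":[-0.055,0.014,0],"claw":-1},{"xyz":[0,0,0],"claw":-1}]}}

```text
validation failed for argument at $.co...
```

{"fn": "carry_out", "kwargs": {"commands": [{"xyz":[-0.055,0.014,0],"delta_rot":[0,0,0],"claw":-1},{"xyz":[-0.055,0.014,0],"delta_rot":[0,0,0],"claw":-1},{"xyz":[-0.055,0.014,0],"delta_rot":[0,0,0],"claw":-1},{"xyz":[-0.055,0.014,0],"delta_rot":[0,0,0],"claw":-1},{"xyz":[-0.055,0.014,0],"delta_rot":[0,0,0],"claw":-1},{"xyz":[-0.055,0.014,0],"delta_rot":[0,0,0],"claw":-1},{"xyz":[-0.055,0.014,0],"delta_rot":[0,0,0],"claw":-1},{"xyz":[-0.055,0.014,0],"delta_rot":[0,0,0],"claw":-1}]}}

```text
t: 1.98
ee_pos: [455.8, 155.6, 327.7]
orientation: [-179.9, 0.0, 97.1]
wrist_force: [0.2, -0.6, -0.8]
gripper_width: 94.0
gripper_force: 0.0
```

{"fn": "carry_out", "kwargs": {"commands": [{"xyz":[-0.055,0.014,0],"delta_rot":[0,0,0],"claw":-1},{"xyz":[-0.055,0.014,0],"delta_rot":[0,0,0],"claw":-1},{"xyz":[-0.055,0.014,0],"delta_rot":[0,0,0],"claw":-1},{"xyz":[-0.055,0.014,0],"delta_rot":[0,0,0],"claw":-1},{"xyz":[-0.055,0.014,0],"delta_rot":[0,0,0],"claw":-1},{"xyz":[-0.055,0.014,0],"delta_rot":[0,0,0],"claw":-1},{"xyz":[-0.055,0.014,0],"delta_rot":[0,0,0],"claw":-1},{"xyz":[0,0,0],"delta_rot":[0,0,0],"claw":-1}]}}

```text
t: 2.98
ee_pos: [598.4, -218.6, 326.5]
orientation: [-179.8, 0.1, 96.7]
wrist_force: [-0.1, 0.6, 0.8]
gripper_width: 93.9
gripper_force: 0.0
```

{"fn": "carry_out", "kwargs": {"commands": [{"xyz":[-0.0505,0.02,0],"delta_rot":[0,0,0],"claw":-0.2},{"xyz":[0,0,0.05],"delta_rot":[0,0,0],"claw":-0.2},{"xyz":[0,0,0.05],"delta_rot":[0,0,0],"claw":-0.2},{"xyz":[0,0,0.05],"delta_rot":[0,0,0],"claw":-0.2},{"xyz":[0,0,0.05],"delta_rot":[0,0,0],"claw":-0.2},{"xyz":[0,0,0],"delta_rot":[0,0,0],"claw":-0.2},{"xyz":[0,0,0],"delta_rot":[0,0,0],"claw":-0.2}]}}

```text
t: 3.85
ee_pos: [626.4, -260.6, 130.1]
orientation: [179.9, 0.0, 97.0]
wrist_force: [0.9, -1.4, -0.2]
gripper_width: 56.4
gripper_force: 0.0
```

```bash
python3 - <<'E'
from h import *
import cv2
s=env.state();print(s["ee_pos"],s["orientation"],s["gripper_width"])
a=env.snapshot("side")[150:340,240:460,::-1];b=env.snapshot("top")[90:280,270:490,::-1]
cv2.imwrite("pics/g1.png",cv2.resize(np.vstack([a,b]),None,fx=1.55,fy=1.55,interpolation=cv2.INTER_CUBIC))
E
```

```text
[ 626.42698991 -260.60025931  130.13608651] [1.79911594e+02 4.61971227e-02 9.70015221e+01] 56.449801792170796
```

View pics/g1.png

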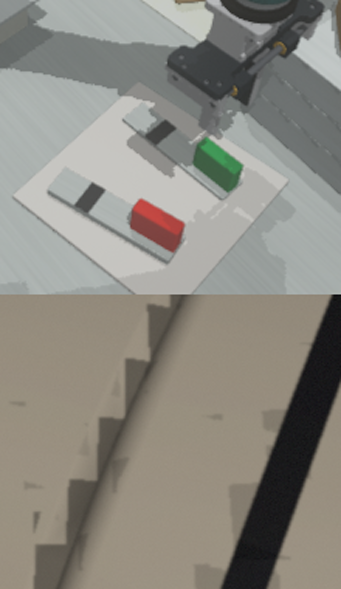

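The side view shows the gripper above the green grip block, and the top view is blocked by the arm. Before descending I'll check the grey bin's clearance to the gripper body.

```bash
python3 - <<'E'
from h import *
np.set_printoptions(precision=0,suppress=True)
print("base",w("top",[[350,103],[530,100]],0), w("side",[[402,208],[520,312]],0))
for z in (60,80,100,120): print(z,w("side",[[410,168],[545,285]],z).round(), w("top",[[350,103],[360,82],[548,62]],z))
E
```

```text
base [[ 740. -205.    0.]
 [ 736. -546.    0.]] [[ 770. -192.    0.]
 [ 765. -495.    0.]]
60 [[ 818. -153.   60.]
 [ 800. -496.   60.]] [[ 714. -195.   60.]
 [ 752. -215.   60.]
 [ 781. -552.   60.]]
80 [[ 801. -165.   80.]
 [ 783. -499.   80.]] [[ 705. -191.   80.]
 [ 743. -211.   80.]
 [ 770. -539.   80.]]
100 [[ 783. -176.  100.]
 [ 766. -501.  100.]] [[ 696. -188.  100.]
 [ 733. -207.  100.]
 [ 760. -526.  100.]]
120 [[ 766. -187.  120.]
 [ 750. -504.  120.]] [[ 687. -184.  120.]
 [ 723. -203.  120.]
 [ 749. -513.  120.]]
```

The bin wall is at x ≈ 740 and the body reaches about 714, so it is clear. Descend and grip.

{"fn": "carry_out", "kwargs": {"commands": [{"xyz":[-0.006,-0.002,0.028],"delta_rot":[0,0,0],"claw":-0.2},{"xyz":[0,0,0.028],"delta_rot":[0,0,0],"claw":-0.2},{"xyz":[0,0,0.026],"delta_rot":[0,0,0],"claw":-0.2},{"xyz":[0,0,0],"delta_rot":[0,0,0],"claw":-0.2},{"xyz":[0,0,0],"delta_rot":[0,0,0],"claw":1},{"xyz":[0,0,0],"delta_rot":[0,0,0],"claw":1},{"xyz":[0,0,0],"delta_rot":[0,0,0],"claw":1},{"xyz":[0,0,0],"delta_rot":[0,0,0],"claw":1}], "grip_force": 30}}

```text
t: 4.95
ee_pos: [625.0, -267.0, 47.3]
orientation: [179.9, 0.0, 96.9]
wrist_force: [0.4, -0.3, 0.1]
gripper_width: 20.1
gripper_force: 19.5
```

{"fn": "carry_out", "kwargs": {"commands": [{"xyz":[0,0,0],"delta_rot":[0,0,0],"claw":1},{"xyz":[0,0,-0.015],"delta_rot":[0,0,0],"claw":1},{"xyz":[0,0,-0.03],"delta_rot":[0,0,0],"claw":1},{"xyz":[0,0,-0.045],"delta_rot":[0,0,0],"claw":1},{"xyz":[0,0,-0.04],"delta_rot":[0,0,0],"claw":1},{"xyz":[0,0,0],"delta_rot":[0,0,0],"claw":1}], "grip_force": 45}}

```text
t: 5.7
ee_pos: [626.1, -268.4, 180.6]
orientation: [179.7, 0.2, 96.9]
wrist_force: [-0.3, 0.0, -2.7]
gripper_width: 19.7
gripper_force: 44.9
```

{"fn": "carry_out", "kwargs": {"commands": [{"xyz":[0.034,-0.008,0],"delta_rot":[0,0,0],"claw":1},{"xyz":[0.05,-0.01,0],"delta_rot":[0,0,0],"claw":1},{"xyz":[0.056,-0.01,0],"delta_rot":[0,0,0],"claw":1},{"xyz":[0.056,-0.01,0],"delta_rot":[0,0,0],"claw":1},{"xyz":[0.056,-0.01,0],"delta_rot":[0,0,0],"claw":1},{"xyz":[0.05,-0.01,0],"delta_rot":[0,0,0],"claw":1},{"xyz":[0.034,-0.006,0],"delta_rot":[0,0,0],"claw":1},{"xyz":[0,0,0],"delta_rot":[0,0,0],"claw":1}]}}

```text
t: 6.7
ee_pos: [518.0, 62.6, 175.2]
orientation: [-179.8, -0.1, 97.2]
wrist_force: [0.2, -0.1, -2.8]
gripper_width: 19.7
gripper_force: 44.9
```

```bash
python3 - <<'E'
from h import *
import cv2
s=env.state();print(s["ee_pos"],s["orientation"],s["gripper_width"],s["wrist_force"])
a=env.snapshot("side")[20:230,80:310,::-1];b=env.snapshot("top")[130:340,60:290,::-1]
cv2.imwrite("pics/g2.png",cv2.resize(np.hstack([a,b]),None,fx=1.7,fy=2.0,interpolation=cv2.INTER_CUBIC))
E
```

```text
[517.95922899  62.59132631 175.20626271] [-1.79768795e+02 -9.65209274e-02  9.72490789e+01] 19.669681144381872 [ 0.15617096 -0.10457829 -2.79295014]
```

View pics/g2.png

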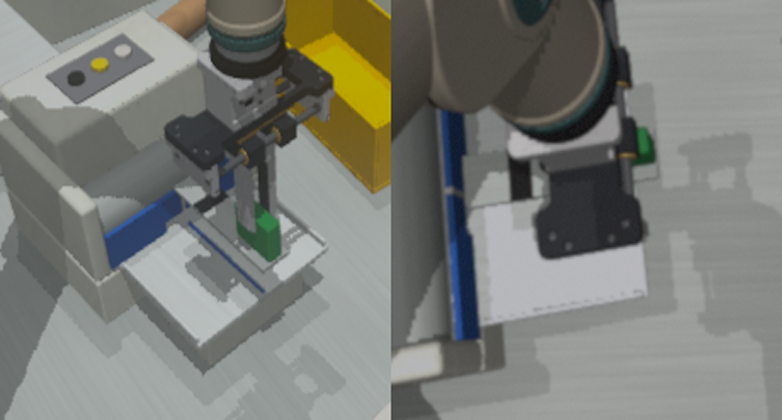

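The gauge is held level over the tray, right of the blue line's right end in the side view. Lower it to just above the tray.

{"fn": "carry_out", "kwargs": {"commands": [{"xyz":[0,0.002,0.02],"delta_rot":[0,0,0],"claw":1},{"xyz":[0,0,0.02],"delta_rot":[0,0,0],"claw":1},{"xyz":[0,0,0.015],"delta_rot":[0,0,0],"claw":1},{"xyz":[0,0,0.005],"delta_rot":[0,0,0],"claw":1},{"xyz":[0,0,0],"delta_rot":[0,0,0],"claw":1},{"xyz":[0,0,0],"delta_rot":[0,0,0],"claw":1}]}}

```text
t: 7.55
ee_pos: [522.9, 59.1, 117.2]
orientation: [179.9, 0.0, 96.9]
wrist_force: [-0.6, 0.5, -2.1]
gripper_width: 19.7
gripper_force: 44.9
```

{"fn": "carry_out", "kwargs": {"commands": [{"xyz":[0,0,0.002],"delta_rot":[0,0,0],"claw":1},{"xyz":[0,0,0],"delta_rot":[0,0,0],"claw":1},{"xyz":[0,0,0],"delta_rot":[0,0,0],"claw":1}]}}

```text
t: 7.92
ee_pos: [522.4, 59.3, 114.8]
orientation: [180.0, -0.0, 96.9]
wrist_force: [0.1, -0.6, -2.8]
gripper_width: 19.7
gripper_force: 44.9
```

{"fn": "carry_out", "kwargs": {"commands": [{"xyz":[0,-0.0015,0.003],"delta_rot":[0,0,0],"claw":1},{"xyz":[0,0,0],"delta_rot":[0,0,0],"claw":1},{"xyz":[0,0,0],"delta_rot":[0,0,0],"claw":1}]}}

```text
t: 8.3
ee_pos: [520.8, 59.0, 111.6]
orientation: [-180.0, -0.0, 96.9]
wrist_force: [-0.1, -0.7, -2.2]
gripper_width: 19.8
gripper_force: 44.9
```

{"fn": "carry_out", "kwargs": {"commands": [{"xyz":[0,0,0.0015],"delta_rot":[0,0,0],"claw":1},{"xyz":[0,0,0],"delta_rot":[0,0,0],"claw":1},{"xyz":[0,0,0],"delta_rot":[0,0,0],"claw":1}]}}

```text
t: 8.68
ee_pos: [520.9, 59.0, 110.1]
orientation: [-180.0, -0.0, 96.9]
wrist_force: [0.4, -0.3, -3.2]
gripper_width: 19.5
gripper_force: 44.9
```

{"fn": "carry_out", "kwargs": {"commands": [{"xyz":[0,0,0.001],"delta_rot":[0,0,0],"claw":1},{"xyz":[0,0,0],"delta_rot":[0,0,0],"claw":1},{"xyz":[0,0,0],"delta_rot":[0,0,0],"claw":1}]}}

```text
t: 9.05
ee_pos: [521.0, 59.0, 109.2]
orientation: [180.0, 0.0, 96.9]
wrist_force: [-0.5, 0.2, -1.4]
gripper_width: 19.3
gripper_force: 44.9
```

```bash
python3 - <<'E'
from h import *
import cv2
s=env.state();print(s["ee_pos"],s["orientation"],s["gripper_width"],s["wrist_force"])
a=env.snapshot("side")[80:200,120:290,::-1]
cv2.imwrite("pics/g3.png",cv2.resize(a,None,fx=4.6,fy=4.6,interpolation=cv2.INTER_CUBIC))
E
```

```text
[520.97453081  59.01094706 109.18213864] [1.79988839e+02 9.51251432e-04 9.69066241e+01] 19.300063698433405 [-0.49780295  0.22839183 -1.39762579]
```

View pics/g3.png

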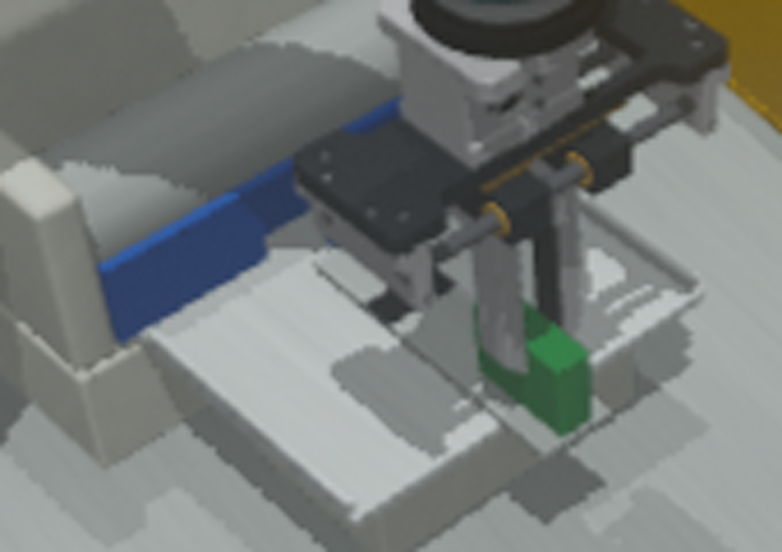

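The gauge is on the tray: wrist load has dropped to 1.4 N, and the near blade edge runs from about crop (315,263) to (545,452). I'll check this against the prediction.

```bash
python3 - <<'E'
from h import *
np.set_printoptions(precision=1,suppress=True)
C=lambda L:(np.array(L,float)+.5)/4.6-.5+[120,80]
a=np.radians(96.9);d=np.array([np.cos(a),np.sin(a),0]);n=np.array([-d[1],d[0],0])
O=np.array([521,59,70.])
for x,y,z in((140,20,0),(140,20,6),(-30,20,0),(-30,20,6),(-30,10,50),(-30,10,44),(-30,-10,50),(90,20,6),(140,-20,6)):
    print((x,y,z),(px("side",O+x*d+y*n+[0,0,z])[0]+.5-[120,80])*4.6)
W=np.array([500.8,221.7,70]);a=np.radians(97);d2=np.array([np.cos(a),np.sin(a),0]);n2=np.array([-d2[1],d2[0],0])
for p in (O+90*d,O+140*d):print((p-W)@d2,(p-W)@n2)
print("tip z pixel check",w("side",C([[545,452]]),70), O-30*d+20*n)
E
```

```text
(140, 20, 0) [313.2 267.6]
(140, 20, 6) [311.7 258.2]
(-30, 20, 0) [548.4 458.1]
(-30, 20, 6) [547.8 448.9]
(-30, 10, 50) [560.7 367.2]
(-30, 10, 44) [561.3 377.1]
(-30, -10, 50) [595.4 344.8]
(90, 20, 6) [377.7 311.5]
(140, -20, 6) [377.9 219.4]
-73.94915668663118 -0.3783696440680527
-23.949232840966786 -0.46563606236294314
tip z pixel check [[505.6  30.4  70. ]] [504.7  26.8  70. ]
```

Prediction and picture agree: the gauge is on line, with the band 74 mm short of the guard. Push.

{"fn": "carry_out", "kwargs": {"commands": [{"xyz":[0.006,0,0],"delta_rot":[0,0,0],"claw":1},{"xyz":[0.008,0,0],"delta_rot":[0,0,0],"claw":1},{"xyz":[0.008,0,0],"delta_rot":[0,0,0],"claw":1},{"xyz":[0.008,0,0],"delta_rot":[0,0,0],"claw":1},{"xyz":[0.006,0,0],"delta_rot":[0,0,0],"claw":1},{"xyz":[0,0,0],"delta_rot":[0,0,0],"claw":1},{"xyz":[0,0,0],"delta_rot":[0,0,0],"claw":1}]}}

```text
t: 9.98
ee_pos: [516.5, 95.1, 109.2]
orientation: [-180.0, -0.0, 96.9]
wrist_force: [-0.1, 2.2, -1.2]
gripper_width: 19.6
gripper_force: 44.9
```

{"fn": "carry_out", "kwargs": {"commands": [{"xyz":[0.006,0,0],"delta_rot":[0,0,0],"claw":1},{"xyz":[0.008,0,0],"delta_rot":[0,0,0],"claw":1},{"xyz":[0.008,0,0],"delta_rot":[0,0,0],"claw":1},{"xyz":[0.008,0,0],"delta_rot":[0,0,0],"claw":1},{"xyz":[0.006,0,0],"delta_rot":[0,0,0],"claw":1},{"xyz":[0,0,0],"delta_rot":[0,0,0],"claw":1},{"xyz":[0,0,0],"delta_rot":[0,0,0],"claw":1}]}}

```text
t: 10.85
ee_pos: [512.1, 131.1, 109.2]
orientation: [-180.0, -0.0, 96.9]
wrist_force: [0.3, 2.0, -0.3]
gripper_width: 19.4
gripper_force: 44.9
```

```bash
python3 - <<'E'
from h import *
import cv2
s=env.state();print(s["ee_pos"],s["orientation"],s["gripper_width"],s["wrist_force"])
a=env.snapshot("side")[70:190,130:270,::-1]
cv2.imwrite("pics/g4.png",cv2.resize(a,None,fx=5,fy=5,interpolation=cv2.INTER_CUBIC))
a=np.radians(96.9);d=np.array([np.cos(a),np.sin(a),0]);n=np.array([-d[1],d[0],0])
O=np.r_[s["ee_pos"][:2],70]
for x,y,z in((80,20,6),(90,20,6),(-30,20,6),(-30,20,0)): print((x,y,z),(px("side",O+x*d+y*n+[0,0,z])[0]+.5-[130,70])*5)
W=np.array([500.8,221.7,70]);print("band",(O+90*d-W)@d,(O+90*d-W)@n)
E
```

```text
[512.12749171 131.08445886 109.18771649] [-1.79999359e+02 -4.20897743e-02  9.69252143e+01] 19.352665390777172 [ 0.26201272  1.96752261 -0.28172658]
(80, 20, 6) [270.85017675 316.57884499]
(90, 20, 6) [256.98389264 305.38268221]
(-30, 20, 6) [431.05094208 445.93100818]
(-30, 20, 0) [432.16109017 456.05138211]
band -1.3200928081015222 -0.35918590167203496
```

View pics/g4.png

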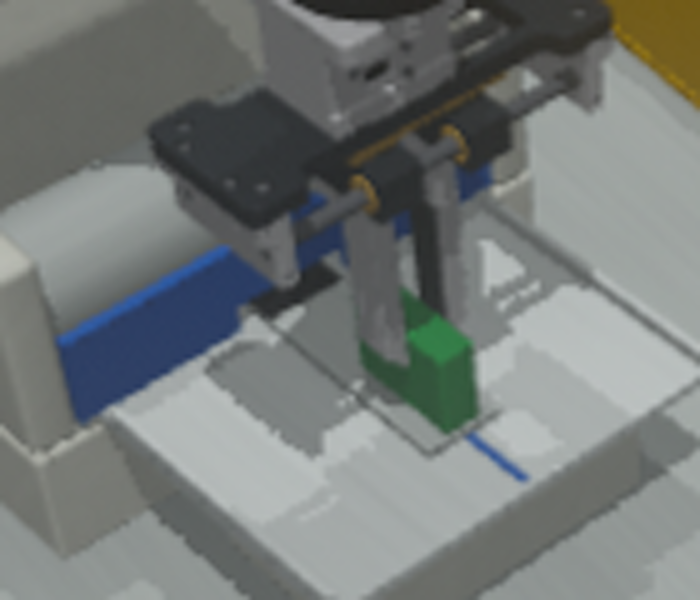

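The guard edge (about crop (245,300)) stands over the black band, with roughly half the band still showing down to (260,318). The gauge is straight on the blue line and the tail corner at (432,450) matches the prediction. Release and retreat upward.

{"fn": "carry_out", "kwargs": {"commands": [{"xyz":[0.001,0,0],"delta_rot":[0,0,0],"claw":1},{"xyz":[0,0,0],"delta_rot":[0,0,0],"claw":1},{"xyz":[0,0,0],"delta_rot":[0,0,0],"claw":0},{"xyz":[0,0,0],"delta_rot":[0,0,0],"claw":0},{"xyz":[0,0,0],"delta_rot":[0,0,0],"claw":0},{"xyz":[0,0,-0.02],"delta_rot":[0,0,0],"claw":0},{"xyz":[0,0,-0.04],"delta_rot":[0,0,0],"claw":0},{"xyz":[0,0,-0.05],"delta_rot":[0,0,0],"claw":0}]}}

```text
t: 11.9
ee_pos: [511.3, 131.4, 219.7]
orientation: [-179.9, 0.0, 96.9]
wrist_force: [0.8, 0.6, -0.2]
gripper_width: 47.0
gripper_force: 0.0
```

{"fn": "carry_out", "kwargs": {"commands": [{"xyz":[0,0,-0.05],"delta_rot":[0,0,0],"claw":0},{"xyz":[0,0,-0.05],"delta_rot":[0,0,0],"claw":0},{"xyz":[-0.06,0,0],"delta_rot":[0,0,0],"claw":0},{"xyz":[-0.06,0,0],"delta_rot":[0,0,0],"claw":0},{"xyz":[-0.06,0,0],"delta_rot":[0,0,0],"claw":0},{"xyz":[-0.06,0,0],"delta_rot":[0,0,0],"claw":0},{"xyz":[0,0,0],"delta_rot":[0,0,0],"claw":0},{"xyz":[0,0,0],"delta_rot":[0,0,0],"claw":0}]}}

```text
t: 12.9
ee_pos: [540.8, -106.3, 318.9]
orientation: [-180.0, -0.1, 96.9]
wrist_force: [1.3, 1.1, -0.4]
gripper_width: 47.2
gripper_force: 0.0
```

```bash
python3 - <<'E'
from h import *
import cv2
s=env.state();print(s["t"],s["ee_pos"],s["gripper_width"],s["wrist_force"])
a=cv2.resize(env.snapshot("side")[85:195,130:280,::-1],(400,293),interpolation=cv2.INTER_CUBIC);b=cv2.resize(env.snapshot("top")[150:300,80:230,::-1],(400,400),interpolation=cv2.INTER_CUBIC)
a=cv2.copyMakeBorder(a,0,107,0,0,cv2.BORDER_CONSTANT)
cv2.imwrite("pics/g5.png",np.hstack([a,b]))
E
```

```text
12.9 [ 540.80891829 -106.25008603  318.9199978 ] 47.18101741369009 [ 1.2659842   1.12264077 -0.36478824]
```

View pics/g5.png

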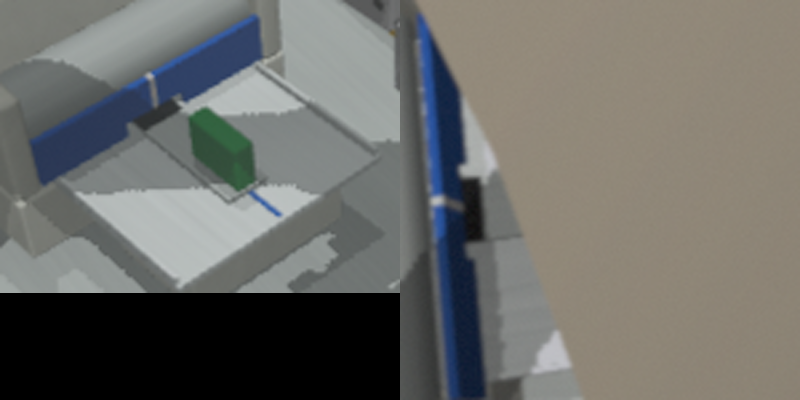

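In the top view the band's tail-side edge is at crop (483,178)–(484,240), centred on the white mark. I'll measure it.

```bash
python3 - <<'E'
from h import *
np.set_printoptions(precision=1,suppress=True)
D=lambda L:(np.array(L,float)+.5)/(400/150)-.5+[80,150]
a=np.radians(97);d=np.array([np.cos(a),np.sin(a),0]);n=np.array([-d[1],d[0],0]);W=np.array([500.8,221.7,70])
P=w("top",D([[81,179],[85,240]]),76)
print(P,(P-W)@d+10,(P-W)@n)
S=lambda L:(np.array(L,float)+.5)/(400/150)-.5+[130,85]
Q=w("side",S([[145,132],[188,109],[231,199]]),76);print(Q,(Q-W)@d,(Q-W)@n)
Q=w("side",S([[130,126]]),76);print((Q-W)@d,(Q-W)@n)
E
```

```text
[[519.9 212.4  76. ]
 [482.  208.5  76. ]] [-1.6 -0.8] [-17.8  20.2]
[[481.1 203.8  76. ]
 [524.3 206.9  76. ]
 [495.9  96.6  76. ]] [ -15.4  -17.5 -123.6] [ 21.7 -21.5  20.1]
[-1.1] [26.3]
```

Both views put the band middle 1–6 mm short of the face and about 1 mm off the centre line, within tolerance. Handing in.

```bash
python3 -c "
from cell import env
print(env.hand_in())"
```

```text
the job is handed in; nothing more can be done
None
```

The green gauge lies flat and straight in the window with the guard's front face over the black band, its middle measured 1–6 mm short of the face and about 1 mm off centre; I did not touch the red gauge, and the job is handed in (no verdict was returned).

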